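Trip the safety breaker, load the control unit, switch back on

TASK

Prove the bench's safety breaker and then put the boiler control unit on test: press the breaker's round test button so that its lever drops by itself, and take your hand off. With the lever still down, move the grey control unit from its dock into the test bay, keeping it upright and lowering it gently, without dropping it, until it stands on the bay's floor between the two cheeks, and let go. Then lift the lever back up until it rests on its rear stop by itself, and leave the other things on the bench where they are.

Things in the scene. Friction and masses are not known exactly. Their poses are not given: they have to be found in the camera images.
- breaker: White breaker housing fixed to the bench, 110 (x) x 170 (y) x 60 mm high; origin at the centre of its underside, z up, x towards its back (brass terminals), -x its front, which faces the robot within about 0.3 rad. Lever pivot at x = -35, y = -45 mm (bearing ears up to 78 mm high), test button at x = -35, y = +45 mm.
- test_button (a joint): Travel of the round test button (grey cap 34 mm across) straight down, m: 0 released, 0.008 fully pressed, springs back. It takes about 1 N at first and 4 to 5 N to the bottom; the lever trips at about 5 mm, so press it fully home (8 mm).
- button_top (a point): Centre of the top face of the test button cap, 80 mm above the bench when released; z up.
- lever (a joint): Breaker lever angle, rad: 0 = up on its rear stop (leaning 0.2 rad back past vertical, stays by its own weight); grows as it swings forward (housing's -x) and down to 1.45 = dropped (0.32 rad above level, sticking out over the housing's front). Between 0.2 and 1.45 it falls forward by itself. Pivot along the housing's y. 150 g; about 1.5 N lifts it at the knob.
- lever_knob (a point): Centre of the black ball knob (28 mm diameter) at the end of the lever; 85 mm from the pivot, on a 12 mm steel rod. About 151 mm above the bench when up, 95 mm when dropped, with free space beneath it.
- lever_hinge (a point): Point on the lever's pivot axis in the lever's plane, 68 mm above the bench; it does not move. Its axes are those of the housing.
- unit: Boiler control unit: loose grey plastic box 62 (its x) x 46 (its y) x 80 mm high, about 0.3 kg, plain flat sides, flat top with a white connector strip; origin at the centre of its underside, z up. It starts standing in the dock with its axes along the dock's.
- dock: Storage dock fixed to the bench: steel plate 110 (x) x 120 (y) x 6 mm on which the unit stands, two upright aluminium cheeks 50 mm wide (y) up to 90 mm above the bench, inner faces at x = +-35 mm, outer +-43; low lips up to 14 mm high at y = +-28 to 34 mm. Fingers reach only the unit's +-y faces (46 mm apart) in it. Origin: centre of the underside, z up.
- bay: Test bay, fixed: wooden plate 130 (x) x 150 (y) x 6 mm; upright cheeks 66 mm long (x) up to 90 mm high, inner faces at y = +-26 mm, outer +-34; lips 14 mm high, inner faces at x = +-35; terminal strips 26 mm high at y = +-47 to 69. The unit goes in with its x along the bay's x, either way round; only its +-x faces are then reachable: put it down and regrasp first. Origin: underside centre.
- mat: Thin grey ribbed mat, flush with the bench, 620 x 1060 mm; origin at its centre, never moves, axes along the world's. Two patches of it suit putting the unit down: 130 mm nearer the robot than its centre and 150 mm to the left or right of it (+-y). No bystander comes within 70 mm of their centres; the dropped lever may overhang one, never both.
- terminal_block: Bystander: loose black terminal block 36 x 64 x 24 mm with brass screws; origin at the centre of its underside. A loose screwdriver lies across, nearer the robot than this block.
- meter: Bystander: black multimeter lying flat, 150 x 75 x 32 mm; origin at the centre of its underside.
- spool: Bystander: solder spool, 64 mm across, 50 mm high, upright; origin at the centre of its underside.
- jar: Bystander: amber jar, 64 mm across, 85 mm high; origin at the centre of its underside.
- mug: Bystander: white mug, 80 mm across, 95 mm high; origin at the centre of its underside.
- wrench: Bystander: steel spanner, 160 mm long, lying along its x.
Mind the look-alikes: they are no part of the job. What is shaped like the unit but turquoise is not meant.

How it is judged:
On the way, in this order (a step that is already met when the one before it is completed fails the run):
1. the test button is pressed (4 mm or more) while the lever is still up (value of joint test_button above 0.004 m and value of joint lever below 0.5 rad).
2. the lever has dropped (beyond 1.3 rad) and the hand is off the breaker (value of joint lever above 1.3 rad and value of joint test_button below 0.002 m and contact force between each of the fingers, the arm and breaker below 0.3 N), for 0.1 s.
3. with the lever still down, the unit stands in the bay, released (value of joint lever above 1.3 rad and x of unit in the frame of bay between -0.008 and 0.008 m and y of unit in the frame of bay between -0.006 and 0.006 m and z of unit in the frame of bay between 0.002 and 0.01 m and angle between unit's own z axis and vertical below 0.1 rad and contact force between the fingers and unit below 0.2 N), for 0.2 s.
4. the lever is up again on its stop (value of joint lever below 0.1 rad and x of unit in the frame of bay between -0.008 and 0.008 m and y of unit in the frame of bay between -0.006 and 0.006 m and z of unit in the frame of bay between 0.002 and 0.01 m and angle between unit's own z axis and vertical below 0.1 rad), for 0.2 s.
At the end, for the whole second after the job is handed in: The lever rests up on its rear stop (within 0.1 rad), the test button is released (under 2 mm), and the control unit stands at rest and upright (within 0.1 rad) on the bay's floor (within 4 mm of it), between the cheeks and lips (within 8 mm of the bay's centre along its length and 6 mm across) (all of step 4 and value of joint test_button below 0.002 m and linear speed of unit below 0.02 m/s); the robot touches nothing.
It fails at once if the unit is tipped more than 0.5 rad from upright (angle between unit's own z axis and vertical above 0.5 rad).
It fails at once if the unit is dropped into the bay (moves faster than 0.35 m/s over the bay, within 60 mm of its floor) (horizontal distance between unit and bay below 0.03 m and z of unit in the frame of bay below 0.066 m and linear speed of unit above 0.35 m/s).
It fails at once if a bystander (terminal block, meter, spool, jar, mug, wrench) is pushed more than 30 mm or knocked over (distance of any of terminal_block, meter, spool, jar, mug, wrench from where it was at the start of the episode above 0.03 m or angle between any of jar, mug, spool's own z axis and vertical above 0.8 rad).
It also fails if it takes over 70 s, if anything falls off the work surface, if the arm or the gripper's body presses on something with over 40 N, if the wrist force passes 120 N, or if a joint passes its speed limit or range.

ROBOT

A 6-joint arm with a two-finger parallel gripper is mounted at the origin on the work surface. World frame = base frame: x ahead of the robot, y to its left, z up, the work surface at z = 0. Lengths are in m, angles in rad, forces in N, time in s.
With the tool pointing down it reaches from about 0.275 to 0.725 m from the base axis. Payload 5.6 kg.
Tool frame: the origin (TCP) lies midway between the tips of the shut fingers; the grasp point (between the pads) lies 19 mm behind it; x points along the fingers, y is the direction in which the jaws open and shut, and the axes are right-handed (so a half turn about x gives the same grasp; the last joint's range is limited). The gripper opens to 85 mm and grips with 20 to 120 N. Pads are 22 mm wide; open, the fingers measure 114 mm over their backs; the gripper's body (76 mm by 85 mm) begins 54 mm behind the grasp point. The pads swing forward as they close: fully open they stand 13 mm farther back than shut.
Start: joints at [1.567, 0.255, 0.108, 0, -1.424, -0.285], TCP at [0.157, 0.527, 0.231] pointing down, gripper open.
Joint ranges: [-2.95, 2.95], [-1.21, 1.97], [-1.09, 1.5], [-2.87, 1.71], [-2.94, -0.07], [-3.05, 3.05]. Speed limits (rad/s): [2.57, 2.57, 3.14, 3.14, 3.14, 3.14].

INTERFACE

Orientations are given as a rotation vector (axis times angle).
In Python, from station import ctrl gives the robot as it stands.
- The arm moves only by the shell command python3 -m pendant 'ROWS' [FORCE]. ROWS is JSON, a list of rows, each an object with "slide": the shift along the tool's x, y, z in mm, a list of three; "delta_rot": the turn, a rotation vector about the tool's x, y, z in units of 5 degrees (1.0 is 5 degrees), a list of three; "hand": the opening, from 0 (shut) to 1 (fully open). In form: [{"slide": [tx, ty, tz], "delta_rot": [ax, ay, az], "hand": hand}, ...]. A call has 1 to 12 rows; each row is the pose to reach, as a shift and turn from the pose commanded when the call began, along the tool's axes at that moment; what a row does not reach only later rows make up. A row lasts 1/10 s, in which the tool goes at most 50 mm and 8.59 degrees, less where a joint would pass 70% of its speed; a pose out of reach is approached as far as the arm can. A call with a gripper value outside its range is refused whole. The fingers move at their own pace and stop on an object; FORCE is the grip in N (left out, the last holds). Time passes only in rows, so rows that repeat a pose let the fingers close. It gives the time, the measured TCP pose, the force and the opening at its end, in the units of the state.
- ctrl.get_obs(): the state, without advancing time (a new reading comes with each control period).
- ctrl.snapshot(name): name is "side" or "top" or "wrist"; returns a dict with "frame" (400x640x3 uint8, red, green, blue), "depth" (400x640 float32, m along the optical axis (not along the pixel's ray), 0 where there is no reading), "camera_matrix" (3x3 intrinsics, pixels), "world_from_camera" (4x4, takes a point from camera to world coordinates); the wrist camera has in their place "T_tool_cam" (4x4, takes a point from camera to tool coordinates, whose origin is the TCP and whose axes are the tool frame's). Camera axes: x right, y down, z forward; pixel columns grow to the right and rows downward; lengths in m; the calibration is good to about 2 mm. The wrist camera is an equidistant fisheye: a pixel r from the principal point sees the ray r / f radians off the axis. A picture is of the moment at which its call begins: read the wrist's pose just before it.
- ctrl.finish_job(): hands the job in, once; it reports no verdict.
The state is a dict: "t": time; "joint_positions": joint angles; "joint_vel": joint speeds; "tau": joint torques, N m; "eef_pos": TCP position; "tool_rot": TCP orientation; "ft_force": force on the tool from outside, world axes, zero at the start; "ft_torque": the same for the moment, N m; "opening": opening from 0.0 (shut) to 1.0 (fully open).
Only numpy, scipy, OpenCV 4.12 (cv2) and the standard library are available. Lean on these libraries where they do the work, as an engineer would, in place of code of your own. Each camera call takes 0.05 s, during which the arm holds its last target. There are 200 camera calls.

## Working session

There is one attempt and no reset: what is moved stays moved. The work goes in short steps, Python scripts to look and compute and a shell command to move; the robot and the scene stay as the last step left them, time stands still between calls to the robot, and variables do not carry over. Pictures are saved under pics/ and viewed, about 8 in all and at most 12, crops included, and the job is handed in when it is done.

```bash
ls; mkdir -p pics
python3 - <<'E'
from station import ctrl
import cv2,numpy as np
o=ctrl.get_obs();print(o)
for n in("top","side"):
    s=ctrl.snapshot(n);np.savez(f"pics/{n}0.npz",**s)
    cv2.imwrite(f"pics/{n}0.png",s["frame"][:,:,::-1]);print(n,s["camera_matrix"],s["world_from_camera"])
E
```

```text
pics
{'t': 0.0, 'joint_positions': array([ 1.56658100e+00,  2.55736296e-01,  1.07004777e-01, -4.87297920e-04,
       -1.42391410e+00, -2.84574345e-01]), 'joint_vel': array([ 0.00060154,  0.00053482,  0.00020659,  0.0008314 ,  0.00063624,
       -0.00119355]), 'tau': array([-1.59664931e-03, -3.86626375e+01,  2.37938225e+01,  5.36530182e+00,
       -6.22413980e-03, -4.50025382e-06]), 'eef_pos': array([0.15644726, 0.52675468, 0.23039963]), 'tool_rot': array([-2.06694108,  0.3026392 ,  2.06739829]), 'ft_force': array([ 0.28331035,  0.39048649, -0.24971081]), 'ft_torque': array([ 0.03984484,  0.02188508, -0.00684611]), 'opening': 0.9990838153535391}
top [[404.94665256   0.         323.06503246]
 [  0.         404.94665256 205.04565279]
 [  0.           0.           1.        ]] [[ 0.00250567 -0.99900639  0.04449659  0.52918116]
 [-0.99996521 -0.00214907  0.00806025 -0.02430547]
 [-0.00795661 -0.04451524 -0.99897702  1.5100167 ]
 [ 0.          0.          0.          1.        ]]
side [[367.16685931   0.         324.7708472 ]
 [  0.         367.16685931 201.15656425]
 [  0.           0.           1.        ]] [[ 0.850486   -0.3454765   0.39663528  0.13686359]
 [-0.5259273  -0.54619133  0.65197815 -0.7481078 ]
 [-0.00860437 -0.76309961 -0.6462236   0.86051727]
 [ 0.          0.          0.          1.        ]]
```

View pics/top0.png

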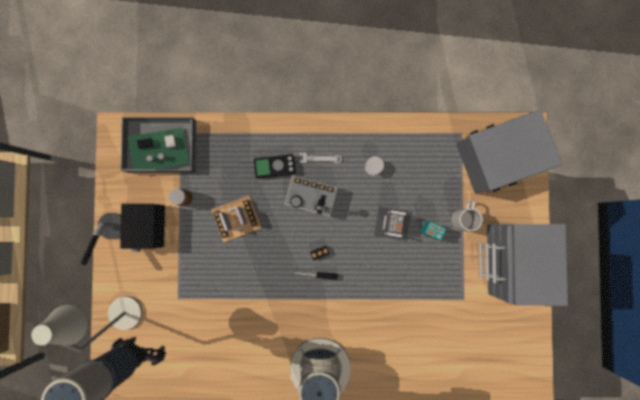

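View pics/side0.png

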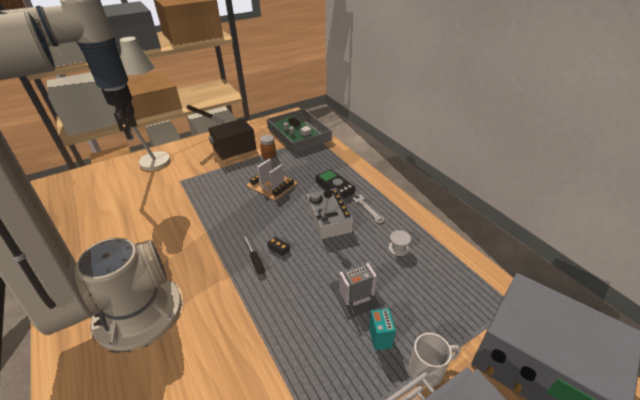

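```bash
cat > h.py <<'E'
import numpy as np,cv2
def cloud(s):
    K=s["camera_matrix"];T=s["world_from_camera"];d=s["depth"]
    v,u=np.mgrid[:d.shape[0],:d.shape[1]]
    P=np.stack([(u-K[0,2])/K[0,0]*d,(v-K[1,2])/K[1,1]*d,d],-1)@T[:3,:3].T+T[:3,3]
    P[d==0]=np.nan
    return P
E
python3 - <<'E'
import numpy as np,cv2
from h import *
s=np.load("pics/top0.npz");f=s["frame"];P=cloud(s);z=P[...,2]
print("bench z",np.nanmedian(z[280:290,200:300]))
c=cv2.resize(f[165:285,200:450],None,fx=3.2,fy=3.2,interpolation=cv2.INTER_CUBIC)
cv2.imwrite("pics/c1.png",c[:,:,::-1])
def comps(lo,hi,minn=8):
    m=((z>lo)&(z<hi)).astype(np.uint8);m[:120]=0;m[300:]=0;m[:,:180]=0;m[:,480:]=0
    n,l,st,_=cv2.connectedComponentsWithStats(m)
    for i in range(1,n):
        if st[i,4]>=minn:
            p=P[l==i];r=cv2.minAreaRect((p[:,:2]*1000).astype(np.float32))
            print((lo,hi),st[i].tolist(),"rect c",np.round(r[0],1),"size",np.round(r[1],1),"ang",round(r[2],1),"z",np.round(np.median(p[:,2]),4))
comps(.05,.068);comps(.075,.1);comps(.1,.2,3);comps(.018,.035)
E
```

```text
bench z 0.0005022522347435388
(0.05, 0.068) [461, 141, 16, 39, 72] rect c [ 756.3 -533. ] size [146.2   5.1] ang 20.4 z 0.0601
(0.05, 0.068) [367, 157, 17, 17, 115] rect c [ 740.5 -197.3] size [56.3 59.7] ang 45.1 z 0.0523
(0.05, 0.068) [285, 176, 53, 41, 1187] rect c [626.8  30.9] size [169.9 109.7] ang 75.1 z 0.0618
(0.05, 0.068) [475, 181, 5, 12, 23] rect c [ 662.4 -567. ] size [42.   5.3] ang 21.4 z 0.0563
(0.05, 0.068) [180, 189, 9, 18, 54] rect c [620.1 489.3] size [30.9 61.3] ang 89.1 z 0.0572
(0.05, 0.068) [456, 211, 6, 19, 28] rect c [ 541.2 -497.3] size [64.6 17.1] ang 2.2 z 0.0571
(0.05, 0.068) [469, 210, 10, 20, 42] rect c [ 544.2 -552. ] size [68.2 26.1] ang 3.3 z 0.0584
(0.05, 0.068) [225, 218, 5, 13, 15] rect c [525.3 330.8] size [45.2  3. ] ang 19.5 z 0.0611
(0.05, 0.068) [424, 222, 5, 13, 17] rect c [ 513.4 -379.7] size [ 8.  44.3] ang 76.4 z 0.0579
(0.075, 0.1) [463, 139, 17, 45, 131] rect c [ 748.8 -534.5] size [163.9   7.2] ang 19.9 z 0.0876
(0.075, 0.1) [180, 190, 6, 15, 64] rect c [620.3 485.1] size [49.4 20.1] ang 0.1 z 0.0836
(0.075, 0.1) [292, 198, 9, 9, 60] 
[... 1960 characters left out ...]
256. ] size [98.8 23.4] ang 20.8 z 0.0261
(0.018, 0.035) [466, 202, 5, 7, 18] rect c [ 595.7 -543.9] size [ 8.8 23.7] ang 71.3 z 0.0274
(0.018, 0.035) [214, 211, 15, 27, 150] rect c [523.4 364.2] size [99.3 22.3] ang 21.9 z 0.0264
(0.018, 0.035) [453, 210, 7, 20, 33] rect c [ 543.7 -498.1] size [20.5 69.5] ang 88.5 z 0.0275
(0.018, 0.035) [469, 211, 7, 18, 34] rect c [ 543.9 -555.8] size [62.1 18.8] ang 1.9 z 0.0263
(0.018, 0.035) [227, 220, 5, 11, 14] rect c [521.8 330.2] size [38.5  3.8] ang 17.8 z 0.031
(0.018, 0.035) [310, 246, 20, 15, 167] rect c [419.6  -0.5] size [35.8 63.3] ang 21.7 z 0.0241
(0.018, 0.035) [315, 272, 24, 9, 123] rect c [337.8 -24.9] size [83.8 24.8] ang 82.2 z 0.0238
```

View pics/c1.png

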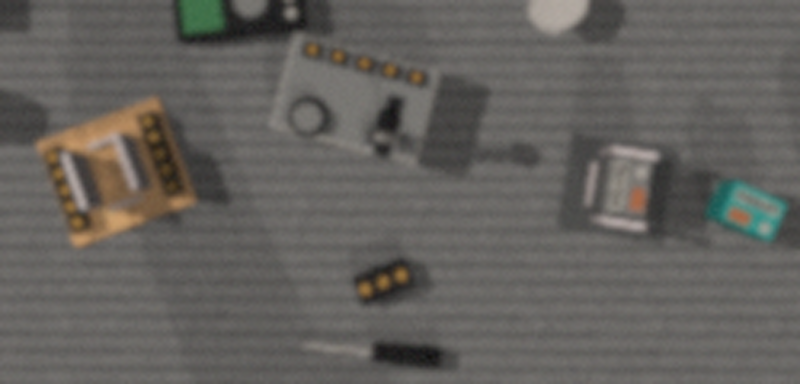

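Both views show the breaker at top pixel (312,195) with the lever up, the grey unit in its dock at (395,224), the turquoise look-alike at (433,230) and the bay at (237,218). The measured depth rectangles match the given sizes.

```bash
cat >> h.py <<'E'
from scipy.spatial.transform import Rotation as Ro
def plan(x,y,z,jaw,show=True):
    """tool-down goal (m), jaw = world heading of tool y in degrees (mod 180); prints row values from the present pose"""
    from station import ctrl
    o=ctrl.get_obs();R0=Ro.from_rotvec(o["tool_rot"]).as_matrix();p=o["eef_pos"]
    q=o["joint_positions"]
    for j in(jaw,jaw+180):
        a=np.radians(j);ty=np.array([np.cos(a),np.sin(a),0]);tx=np.array([0,0,-1.])
        R=np.stack([tx,ty,np.cross(tx,ty)],1)
        rv=Ro.from_matrix(R0.T@R).as_rotvec()
        s=R0.T@(np.array([x,y,z])-p)*1000
        y0=np.arctan2(R0[1,1],R0[0,1]); dyaw=(a-y0)
        dq1=np.arctan2(y,x)-np.arctan2(p[1],p[0])
        q6=q[5]-(dyaw-dq1); q6=(q6+np.pi)%(2*np.pi)-np.pi
        print("slide",np.round(s,1),"drot",np.round(np.degrees(rv)/5,2),"q6 est +-",round(q6,2),"yaw0",round(np.degrees(y0),1))
    print("t",o["t"],"p",np.round(p,4),"f",np.round(o["ft_force"],2),"open",round(o["opening"],3),"q",np.round(q,2))
E
python3 - <<'E'
from h import *
s=np.load("pics/top0.npz");P=cloud(s)
K=s["camera_matrix"];T=s["world_from_camera"]
def floor(u,v):
    r=T[:3,:3]@np.linalg.solve(K,[u,v,1.]);c=T[:3,3];return (c-r*c[2]/r[2])[:2]
print("mat corners",[np.round(floor(*c),3) for c in((178.5,298),(465,298),(179,134),(463,134))])
plan(.6043,.0833,.150,75)
E
```

```text
mat corners [array([0.251, 0.523]), array([ 0.255, -0.536]), array([0.864, 0.532]), array([ 0.864, -0.536])]
slide [  81.1  297.5 -555.6] drot [ 3.569e+01 -3.000e-02  0.000e+00] q6 est +- 1.68 yaw0 -106.5
slide [  81.1  297.5 -555.6] drot [-0.31 -0.   -0.02] q6 est +- -1.46 yaw0 -106.5
t 0.1 p [0.1565 0.5268 0.2305] f [0.54 0.22 0.01] open 0.999 q [ 1.57  0.26  0.11 -0.   -1.42 -0.28]
```

```bash
python3 -m pendant '[{"slide":[0,40,-75],"delta_rot":[0,0,0],"hand":0},{"slide":[0,100,-180],"delta_rot":[-0.3,0,0],"hand":0},{"slide":[0,160,-300],"delta_rot":[-0.3,0,0],"hand":0},{"slide":[0,220,-410],"delta_rot":[-0.3,0,0],"hand":0},{"slide":[0,270,-510],"delta_rot":[-0.3,0,0],"hand":0},{"slide":[0,297.5,-555.6],"delta_rot":[-0.3,0,0],"hand":0},{"slide":[0,297.5,-555.6],"delta_rot":[-0.3,0,0],"hand":0},{"slide":[0,297.5,-555.6],"delta_rot":[-0.3,0,0],"hand":0},{"slide":[0,297.5,-555.6],"delta_rot":[-0.3,0,0],"hand":0},{"slide":[0,297.5,-555.6],"delta_rot":[-0.3,0,0],"hand":0},{"slide":[0,297.5,-555.6],"delta_rot":[-0.3,0,0],"hand":0},{"slide":[0,297.5,-555.6],"delta_rot":[-0.3,0,0],"hand":0}]'; python3 -c "
from h import *
plan(.6043,.0833,.150,75)"
```

```text
t: 1.3
eef_pos: [0.584, 0.1033, 0.2308]
tool_rot: [-2.081, 0.275, 2.082]
ft_force: [1.0, 1.5, 0.3]
opening: -0.001
slide [ 80.8  14.  -24.9] drot [ 3.599e+01 -0.000e+00 -1.000e-02] q6 est +- -2.31 yaw0 -105.0
slide [ 80.8  14.  -24.9] drot [-0.01  0.01 -0.  ] q6 est +- 0.83 yaw0 -105.0
t 1.3 p [0.584  0.1033 0.2308] f [0.96 1.53 0.27] open -0.001 q [ 0.44  0.34  0.23 -0.   -1.46  0.87]
```

```bash
sed -i 's/q6=q\[5\]-(dyaw-dq1)/q6=q[5]+(dyaw-dq1)/' h.py; python3 -m pendant '[{"slide":[10,14,-25],"delta_rot":[0,0,0],"hand":0},{"slide":[40,14,-25],"delta_rot":[0,0,0],"hand":0},{"slide":[70,14,-25],"delta_rot":[0,0,0],"hand":0},{"slide":[100,14,-25],"delta_rot":[0,0,0],"hand":0},{"slide":[120,14,-25],"delta_rot":[0,0,0],"hand":0},{"slide":[120,14,-25],"delta_rot":[0,0,0],"hand":0},{"slide":[120,14,-25],"delta_rot":[0,0,0],"hand":0}]'
python3 - <<'E'
from h import *
from station import ctrl
plan(.6043,.0833,.072,75)
for n in("wrist","side"):
    s=ctrl.snapshot(n);np.savez(f"pics/{n}1.npz",**s)
    if n=="wrist": print(s["camera_matrix"],s["T_tool_cam"])
    else: P=cloud(s);z=P[...,2]
cv2.imwrite("pics/w1.png",np.load("pics/wrist1.npz")["frame"][:,:,::-1])
E
```

```text
t: 2.0
eef_pos: [0.6036, 0.085, 0.1116]
tool_rot: [-2.082, 0.275, 2.082]
ft_force: [1.1, -0.3, 1.7]
opening: 0.001
slide [39.6  1.4 -1.1] drot [ 3.599e+01 -1.000e-02  0.000e+00] q6 est +- -2.23 yaw0 -105.0
slide [39.6  1.4 -1.1] drot [-0.01 -0.   -0.01] q6 est +- 0.92 yaw0 -105.0
t 2.0 p [0.6036 0.085  0.1116] f [ 1.1  -0.29  1.66] open 0.001 q [ 0.4   0.43  0.05  0.   -1.19  0.91]
[[309.70691629   0.         315.82421252]
 [  0.         309.70691629 200.78135733]
 [  0.           0.           1.        ]] [[-1.20403896e-04 -3.26306283e-01  9.45264088e-01 -1.42009206e-01]
 [ 9.99999796e-01  5.53599530e-04  3.18479121e-04 -3.72182602e-04]
 [-6.27219492e-04  9.45263933e-01  3.26306150e-01 -8.36940437e-02]
 [ 0.00000000e+00  0.00000000e+00  0.00000000e+00  1.00000000e+00]]
```

View pics/w1.png

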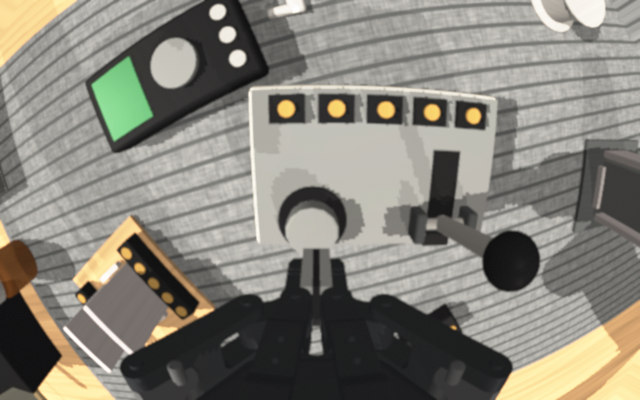

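The wrist view shows the shut fingertips at (316,255), just in line with the button cap at (313,225). Pressing now.

```bash
python3 -m pendant '[{"slide":[15,1.3,-1],"delta_rot":[0,0,0],"hand":0},{"slide":[28,1.3,-1],"delta_rot":[0,0,0],"hand":0},{"slide":[33,1.3,-1],"delta_rot":[0,0,0],"hand":0},{"slide":[36,1.3,-1],"delta_rot":[0,0,0],"hand":0},{"slide":[39,1.3,-1],"delta_rot":[0,0,0],"hand":0},{"slide":[41,1.3,-1],"delta_rot":[0,0,0],"hand":0},{"slide":[41,1.3,-1],"delta_rot":[0,0,0],"hand":0},{"slide":[41,1.3,-1],"delta_rot":[0,0,0],"hand":0}]'
```

```text
t: 2.9
eef_pos: [0.6039, 0.0836, 0.0721]
tool_rot: [-2.082, 0.274, 2.081]
ft_force: [-5.4, 0.5, 9.2]
opening: -0.002
```

```bash
python3 -m pendant '[{"slide":[-15,0,0],"delta_rot":[0,0,0],"hand":0},{"slide":[-50,0,0],"delta_rot":[0,0,0],"hand":0},{"slide":[-90,0,0],"delta_rot":[0,0,0],"hand":0},{"slide":[-130,0,0],"delta_rot":[0,0,0],"hand":0},{"slide":[-150,0,0],"delta_rot":[0,0,0],"hand":0},{"slide":[-150,0,0],"delta_rot":[0,0,0],"hand":0}]'
python3 - <<'E'
from h import *
from station import ctrl
s=ctrl.snapshot("side");P=cloud(s)
c=np.array([.5035,.0171,.095]);m=(np.linalg.norm(P-c,axis=-1)<.03)
print("pts near dropped knob",m.sum(),np.nanmean(P[m],0) if m.any() else "")
m=(np.linalg.norm(P-[.5977,-.0079,.151],axis=-1)<.03);print("pts near raised knob",m.sum())
plan(.5274,-.2701,.20,80)
E
```

```text
t: 3.5
eef_pos: [0.6061, 0.0838, 0.225]
tool_rot: [-2.088, 0.271, 2.072]
ft_force: [0.6, -0.8, 0.5]
opening: -0.005
pts near dropped knob 79 [0.50545894 0.01318727 0.09740235]
pts near raised knob 0
slide [ 21.5 362.  -16.8] drot [34.99  0.04  0.07] q6 est +- -1.53 yaw0 -105.0
slide [ 21.5 362.  -16.8] drot [-1.01 -0.04  0.03] q6 est +- 1.61 yaw0 -105.0
t 3.55 p [0.605  0.0839 0.2224] f [-0.51  0.41 -0.58] open -0.003 q [ 0.39  0.38  0.26  0.   -1.45  0.91]
```

The lever is down: the side view has 79 points at the predicted dropped-knob position and none at the raised one. Moving above the dock.

```bash
python3 -m pendant '[{"slide":[0,40,0],"delta_rot":[0,0,0],"hand":1},{"slide":[0,90,-5],"delta_rot":[-0.5,0,0],"hand":1},{"slide":[0,140,-10],"delta_rot":[-1,0,0],"hand":1},{"slide":[0,190,-16],"delta_rot":[-1,0,0],"hand":1},{"slide":[0,240,-17],"delta_rot":[-1,0,0],"hand":1},{"slide":[0,290,-17],"delta_rot":[-1,0,0],"hand":1},{"slide":[0,330,-17],"delta_rot":[-1,0,0],"hand":1},{"slide":[0,362,-17],"delta_rot":[-1,0,0],"hand":1},{"slide":[0,362,-17],"delta_rot":[-1,0,0],"hand":1},{"slide":[0,362,-17],"delta_rot":[-1,0,0],"hand":1},{"slide":[0,362,-17],"delta_rot":[-1,0,0],"hand":1}]'
cat >> h.py <<'E'
def wcloud():
    from station import ctrl
    o=ctrl.get_obs();s=ctrl.snapshot("wrist");K=s["camera_matrix"];d=s["depth"]
    v,u=np.mgrid[:d.shape[0],:d.shape[1]];x=(u-K[0,2])/K[0,0];y=(v-K[1,2])/K[1,1];r=np.hypot(x,y)+1e-9
    k=np.tan(np.minimum(r,1.45))/r
    C=np.stack([x*k*d,y*k*d,d],-1);T=s["T_tool_cam"]
    P=(C@T[:3,:3].T+T[:3,3])
    ok=(d>0)&(r<1.4)
    W=P@Ro.from_rotvec(o["tool_rot"]).as_matrix().T+o["eef_pos"]
    W[~ok]=np.nan
    return s,W
def rects(W,lo,hi,c,rad,minn=60):
    m=((W[...,2]>lo)&(W[...,2]<hi)&(np.hypot(W[...,0]-c[0],W[...,1]-c[1])<rad)).astype(np.uint8)
    n,l,st,_=cv2.connectedComponentsWithStats(m)
    for i in range(1,n):
        if st[i,4]>=minn:
            p=W[l==i];r=cv2.minAreaRect((p[:,:2]*1000).astype(np.float32))
            print((lo,hi),st[i].tolist(),"c",np.round(r[0],1),"size",np.round(r[1],1),"ang",round(r[2],1),"z",np.round(np.median(p[:,2]),4))
E
python3 - <<'E'
from h import *
plan(.5274,-.2701,.20,80)
s,W=wcloud()
cv2.imwrite("pics/w2.png",s["frame"][:,:,::-1])
rects(W,.078,.1,(.527,-.27),.09)
rects(W,.083,.0875,(.527,-.27),.09)
rects(W,.0885,.1,(.527,-.27),.09)
E
```

```text
t: 4.65
eef_pos: [0.5265, -0.2697, 0.2196]
tool_rot: [-2.129, 0.186, 2.131]
ft_force: [-0.9, 0.9, -0.6]
opening: 1.0
slide [19.6  0.2 -1. ] drot [ 3.6e+01  1.0e-02 -2.0e-02] q6 est +- -1.54 yaw0 -100.0
slide [19.6  0.2 -1. ] drot [-0.    0.01  0.  ] q6 est +- 1.61 yaw0 -100.0
t 4.65 p [ 0.5265 -0.2697  0.2196] f [-0.91  0.94 -0.62] open 1.0 q [-0.21  0.34  0.2  -0.   -1.43  1.61]
(0.078, 0.1) [285, 139, 56, 77, 3676] c [ 536.4 -268.1] size [49.  72.8] ang 80.1 z 0.0858
(0.078, 0.1) [288, 218, 52, 13, 605] c [ 491.2 -260.7] size [49.9  8.9] ang 80.1 z 0.0889
(0.083, 0.0875) [286, 151, 51, 65, 2957] c [ 531.2 -266. ] size [45.9 62. ] ang 81.6 z 0.0856
(0.0885, 0.1) [285, 142, 56, 9, 414] c [ 567.4 -273.5] size [48.9  7.5] ang 79.9 z 0.0895
(0.0885, 0.1) [288, 222, 52, 9, 351] c [ 491.  -260.8] size [49.1  8.2] ang 80.7 z 0.0894
```

View pics/w2.png

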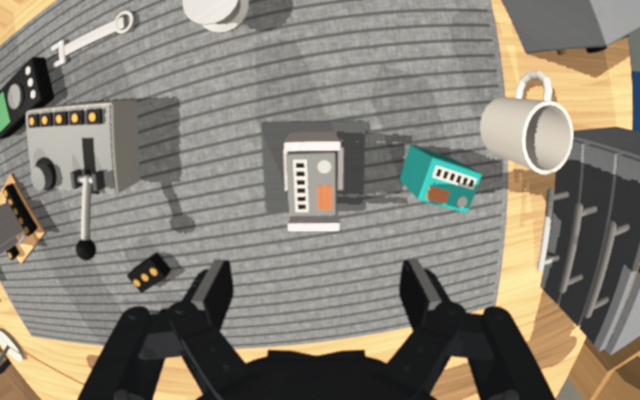

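The wrist view shows the grey unit in the dock at (312,188), between the white cheek tops, with the open fingers straddling it. The teal look-alike at (440,180) is clear of the descent.

```bash
python3 -m pendant '[{"slide":[40,-2,-2],"delta_rot":[0,0,0],"hand":1},{"slide":[80,-2,-2],"delta_rot":[0,0,0],"hand":1},{"slide":[115,-2,-2],"delta_rot":[0,0,0],"hand":1},{"slide":[145,-2,-2],"delta_rot":[0,0,0],"hand":1},{"slide":[170,-2,-2],"delta_rot":[0,0,0],"hand":1},{"slide":[183,-2,-2],"delta_rot":[0,0,0],"hand":1},{"slide":[183,-2,-2],"delta_rot":[0,0,0],"hand":1},{"slide":[183,-2,-2],"delta_rot":[0,0,0],"hand":0.5},{"slide":[183,-2,-2],"delta_rot":[0,0,0],"hand":0.4},{"slide":[183,-2,-2],"delta_rot":[0,0,0],"hand":0.4},{"slide":[183,-2,-2],"delta_rot":[0,0,0],"hand":0.4},{"slide":[183,-2,-2],"delta_rot":[0,0,0],"hand":0.4}]' 40; python3 -m pendant '[{"slide":[0,0,0],"delta_rot":[0,0,0],"hand":0.4},{"slide":[0,0,0],"delta_rot":[0,0,0],"hand":0.3},{"slide":[0,0,0],"delta_rot":[0,0,0],"hand":0.3},{"slide":[0,0,0],"delta_rot":[0,0,0],"hand":0.3}]' 40
```

```text
t: 5.9
eef_pos: [0.5302, -0.269, 0.039]
tool_rot: [-2.134, 0.187, 2.127]
ft_force: [-0.1, 2.2, 6.0]
opening: 0.53
t: 6.3
eef_pos: [0.5302, -0.269, 0.039]
tool_rot: [-2.134, 0.187, 2.127]
ft_force: [1.0, 2.4, 5.8]
opening: 0.53
```

```bash
python3 -m pendant '[{"slide":[-5,0,0],"delta_rot":[0,0,0],"hand":0.3},{"slide":[-20,0,0],"delta_rot":[0,0,0],"hand":0.3},{"slide":[-45,0,0],"delta_rot":[0,0,0],"hand":0.3},{"slide":[-75,0,0],"delta_rot":[0,0,0],"hand":0.3},{"slide":[-105,0,0],"delta_rot":[0,0,0],"hand":0.3},{"slide":[-135,0,0],"delta_rot":[0,0,0],"hand":0.3},{"slide":[-150,0,0],"delta_rot":[0,0,0],"hand":0.3},{"slide":[-150,0,0],"delta_rot":[0,0,0],"hand":0.3},{"slide":[-150,0,0],"delta_rot":[0,0,0],"hand":0.3}]'
python3 - <<'E'
from h import *
plan(.428,.147,.19,111)
E
```

```text
t: 7.2
eef_pos: [0.5282, -0.2685, 0.1861]
tool_rot: [-2.127, 0.186, 2.131]
ft_force: [-1.2, 0.4, -2.6]
opening: 0.535
slide [  -3.2 -391.5  171.3] drot [ 2.979e+01  2.000e-02 -2.000e-02] q6 est +- -1.8 yaw0 -100.1
slide [  -3.2 -391.5  171.3] drot [-6.21  0.02  0.02] q6 est +- 1.34 yaw0 -100.1
t 7.2 p [ 0.5282 -0.2685  0.1861] f [-1.17  0.42 -2.64] open 0.535 q [-0.21  0.36  0.14 -0.   -1.35  1.6 ]
```

```bash
python3 -m pendant '[{"slide":[0,-20,15],"delta_rot":[0,0,0],"hand":0.3},{"slide":[0,-55,50],"delta_rot":[-0.5,0,0],"hand":0.3},{"slide":[0,-95,85],"delta_rot":[-1,0,0],"hand":0.3},{"slide":[0,-135,115],"delta_rot":[-2,0,0],"hand":0.3},{"slide":[0,-175,140],"delta_rot":[-3,0,0],"hand":0.3},{"slide":[0,-215,155],"delta_rot":[-4,0,0],"hand":0.3},{"slide":[0,-255,165],"delta_rot":[-5,0,0],"hand":0.3},{"slide":[0,-295,171],"delta_rot":[-6,0,0],"hand":0.3},{"slide":[0,-335,171],"delta_rot":[-6.2,0,0],"hand":0.3},{"slide":[0,-370,171],"delta_rot":[-6.2,0,0],"hand":0.3},{"slide":[0,-391.5,171],"delta_rot":[-6.2,0,0],"hand":0.3},{"slide":[0,-391.5,171],"delta_rot":[-6.2,0,0],"hand":0.3}]';python3 -m pendant '[{"slide":[0,0,0],"delta_rot":[0,0,0],"hand":0.3},{"slide":[0,0,0],"delta_rot":[0,0,0],"hand":0.3}]'
python3 - <<'E'
from h import *
from station import ctrl
plan(.428,.147,.032,111)
s=ctrl.snapshot("side");P=cloud(s)
m=(np.linalg.norm(P-[.5035,.0171,.095],axis=-1)<.03);print("dropped knob pts",m.sum())
# lowest visible points of the carried unit
m=(np.hypot(P[...,0]-.428,P[...,1]-.147)<.06)&(P[...,2]>.04);print("z range",np.nanmin(P[m][:,2]))
cv2.imwrite("pics/s3.png",s["frame"][:,:,::-1])
E
```

```text
t: 8.4
eef_pos: [0.4281, 0.1483, 0.1852]
tool_rot: [2.016, 0.375, -2.024]
ft_force: [0.4, -0.3, -2.4]
opening: 0.531
t: 8.6
eef_pos: [0.4281, 0.1456, 0.1864]
tool_rot: [2.02, 0.372, -2.024]
ft_force: [0.1, 0.4, -2.6]
opening: 0.532
slide [154.4  -1.4  -0.7] drot [ 3.598e+01 -1.000e-02 -4.000e-02] q6 est +- -1.88 yaw0 -69.1
slide [154.4  -1.4  -0.7] drot [-0.02  0.02 -0.01] q6 est +- 1.26 yaw0 -69.1
t 8.6 p [0.4281 0.1456 0.1864] f [ 0.13  0.44 -2.63] open 0.532 q [ 0.68  0.08 -0.22 -0.   -1.27  1.26]
dropped knob pts 79
z range 0.15181806892395222
```

View pics/s3.png

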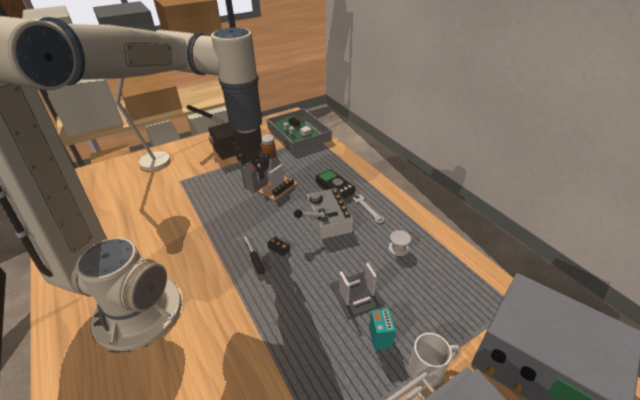

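The side view shows the unit upright in the gripper at (255,180), the dock empty and the lever down at (305,213). Lowering it onto the mat patch; contact is expected at TCP z of about 0.033.

```bash
python3 -m pendant '[{"slide":[25,0,0],"delta_rot":[0,0,0],"hand":0.3},{"slide":[60,0,0],"delta_rot":[0,0,0],"hand":0.3},{"slide":[95,0,0],"delta_rot":[0,0,0],"hand":0.3},{"slide":[120,0,0],"delta_rot":[0,0,0],"hand":0.3},{"slide":[137,0,0],"delta_rot":[0,0,0],"hand":0.3},{"slide":[146,0,0],"delta_rot":[0,0,0],"hand":0.3},{"slide":[150,0,0],"delta_rot":[0,0,0],"hand":0.3},{"slide":[152,0,0],"delta_rot":[0,0,0],"hand":0.3},{"slide":[153,0,0],"delta_rot":[0,0,0],"hand":0.3},{"slide":[154,0,0],"delta_rot":[0,0,0],"hand":0.3},{"slide":[154,0,0],"delta_rot":[0,0,0],"hand":0.3}]'
```

```text
t: 9.75
eef_pos: [0.4291, 0.1467, 0.0337]
tool_rot: [2.023, 0.374, -2.021]
ft_force: [0.5, 1.0, -2.1]
opening: 0.533
```

```bash
python3 -m pendant '[{"slide":[1,0,0],"delta_rot":[0,0,0],"hand":0.3},{"slide":[2,0,0],"delta_rot":[0,0,0],"hand":0.3},{"slide":[2,0,0],"delta_rot":[0,0,0],"hand":0.3}]'
```

```text
t: 10.05
eef_pos: [0.4291, 0.1468, 0.033]
tool_rot: [2.023, 0.375, -2.02]
ft_force: [-8.2, 0.2, 12.8]
opening: 0.534
```

```bash
python3 -m pendant '[{"slide":[0,0,0],"delta_rot":[0,0,0],"hand":0.6},{"slide":[0,0,0],"delta_rot":[0,0,0],"hand":1},{"slide":[0,0,0],"delta_rot":[0,0,0],"hand":1},{"slide":[0,0,0],"delta_rot":[0,0,0],"hand":1},{"slide":[-20,0,0],"delta_rot":[0,0,0],"hand":1},{"slide":[-50,0,0],"delta_rot":[0,0,0],"hand":1},{"slide":[-90,0,0],"delta_rot":[0,0,0],"hand":1},{"slide":[-130,0,0],"delta_rot":[1.5,0,0],"hand":1},{"slide":[-165,0,0],"delta_rot":[3,0,0],"hand":1},{"slide":[-165,0,0],"delta_rot":[4.5,0,0],"hand":1},{"slide":[-165,0,0],"delta_rot":[6,0,0],"hand":1},{"slide":[-165,0,0],"delta_rot":[7.5,0,0],"hand":1}]'; python3 -m pendant '[{"slide":[0,0,0],"delta_rot":[1.5,0,0],"hand":1},{"slide":[0,0,0],"delta_rot":[3,0,0],"hand":1},{"slide":[0,0,0],"delta_rot":[4.5,0,0],"hand":1},{"slide":[0,0,0],"delta_rot":[6,0,0],"hand":1},{"slide":[0,0,0],"delta_rot":[7.5,0,0],"hand":1},{"slide":[0,0,0],"delta_rot":[9,0,0],"hand":1},{"slide":[0,0,0],"delta_rot":[10.5,0,0],"hand":1},{"slide":[0,0,0],"delta_rot":[10.5,0,0],"hand":1},{"slide":[0,0,0],"delta_rot":[10.5,0,0],"hand":1},{"slide":[0,0,0],"delta_rot":[10.5,0,0],"hand":1}]'
python3 - <<'E'
from h import *
plan(.429,.147,.032,21)
s,W=wcloud()
cv2.imwrite("pics/w4.png",s["frame"][:,:,::-1])
rects(W,.07,.09,(.429,.147),.09)
rects(W,.08,.1,(.5444,.310),.09)
rects(W,.02,.03,(.5444,.310),.12)
E
```

```text
t: 11.25
eef_pos: [0.4288, 0.1466, 0.1964]
tool_rot: [-2.063, 0.305, 2.063]
ft_force: [-0.3, 0.4, 0.4]
opening: 1.0
t: 12.25
eef_pos: [0.4288, 0.1465, 0.1962]
tool_rot: [-1.475, 1.012, 1.475]
ft_force: [-0.2, 0.3, 0.9]
opening: 1.001
slide [164.2  -0.4   0.4] drot [-35.98   0.    -0.  ] q6 est +- 2.83 yaw0 -158.9
slide [164.2  -0.4   0.4] drot [ 0.02 -0.   -0.  ] q6 est +- -0.31 yaw0 -158.9
t 12.25 p [0.4288 0.1465 0.1962] f [-0.25  0.28  0.85] open 1.001 q [ 0.68  0.08 -0.2   0.   -1.3  -0.31]
(0.07, 0.09) [280, 167, 71, 53, 3590] c [429. 147.] size [62.4 46.8] ang 21.5 z 0.0797
(0.08, 0.1) [129, 264, 56, 16, 568] c [557.3 285.8] size [66.8  9.4] ang 21.2 z 0.0887
(0.08, 0.1) [147, 308, 20, 6, 72] c [553.2 344.5] size [26.5  2.8] ang 22.3 z 0.0833
(0.02, 0.03) [138, 215, 76, 20, 1311] c [567.2 259.5] size [100.4  22.2] ang 21.6 z 0.0255
(0.02, 0.03) [153, 241, 50, 11, 196] c [558.4 282.9] size [65.5  7.8] ang 16.1 z 0.025
(0.02, 0.03) [164, 281, 27, 7, 121] c [549.4 343.3] size [39.7  2.5] ang 21.0 z 0.0249
```

View pics/w4.png

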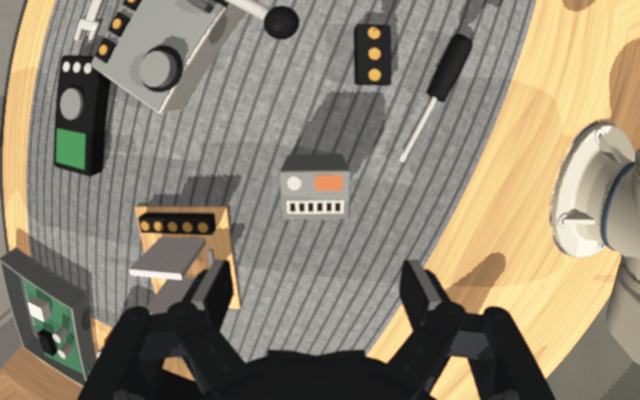

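The wrist view shows the unit standing upright at (315,192), measured at (429,147) mm with yaw 21.5 deg. The bay is at (185,250). Regrasping on the 62 mm faces.

```bash
python3 -m pendant '[{"slide":[30,0,0],"delta_rot":[0,0,0],"hand":1},{"slide":[70,0,0],"delta_rot":[0,0,0],"hand":1},{"slide":[105,0,0],"delta_rot":[0,0,0],"hand":1},{"slide":[135,0,0],"delta_rot":[0,0,0],"hand":1},{"slide":[155,0,0],"delta_rot":[0,0,0],"hand":1},{"slide":[162,0,0],"delta_rot":[0,0,0],"hand":1},{"slide":[162,0,0],"delta_rot":[0,0,0],"hand":1},{"slide":[162,0,0],"delta_rot":[0,0,0],"hand":0.7},{"slide":[162,0,0],"delta_rot":[0,0,0],"hand":0.5},{"slide":[162,0,0],"delta_rot":[0,0,0],"hand":0.5},{"slide":[162,0,0],"delta_rot":[0,0,0],"hand":0.5},{"slide":[162,0,0],"delta_rot":[0,0,0],"hand":0.5}]' 40; python3 -m pendant '[{"slide":[-5,0,0],"delta_rot":[0,0,0],"hand":0.5},{"slide":[-20,0,0],"delta_rot":[0,0,0],"hand":0.5},{"slide":[-45,0,0],"delta_rot":[0,0,0],"hand":0.5},{"slide":[-75,0,0],"delta_rot":[0,0,0],"hand":0.5},{"slide":[-105,0,0],"delta_rot":[0,0,0],"hand":0.5},{"slide":[-135,0,0],"delta_rot":[0,0,0],"hand":0.5},{"slide":[-150,0,0],"delta_rot":[0,0,0],"hand":0.5},{"slide":[-150,0,0],"delta_rot":[0,0,0],"hand":0.5},{"slide":[-150,0,0],"delta_rot":[0,0,0],"hand":0.5}]'
python3 - <<'E'
from h import *
plan(.5465,.3136,.185,21.2)
E
```

```text
t: 13.5
eef_pos: [0.4299, 0.1472, 0.0357]
tool_rot: [-1.474, 1.01, 1.472]
ft_force: [-1.2, 0.2, 6.7]
opening: 0.723
t: 14.4
eef_pos: [0.428, 0.1464, 0.1834]
tool_rot: [-1.472, 1.014, 1.474]
ft_force: [-0.3, -0.2, -2.8]
opening: 0.72
slide [  -1.7 -170.4  113.9] drot [ 3.595e+01 -2.000e-02 -1.000e-02] q6 est +- 2.64 yaw0 -159.1
slide [  -1.7 -170.4  113.9] drot [-0.05  0.01 -0.02] q6 est +- -0.5 yaw0 -159.1
t 14.4 p [0.428  0.1464 0.1834] f [-0.26 -0.18 -2.76] open 0.72 q [ 0.68  0.08 -0.22 -0.   -1.26 -0.31]
```

```bash
python3 -m pendant '[{"slide":[0,-15,10],"delta_rot":[0,0,0],"hand":0.5},{"slide":[0,-45,30],"delta_rot":[0,0,0],"hand":0.5},{"slide":[0,-80,53],"delta_rot":[0,0,0],"hand":0.5},{"slide":[0,-115,77],"delta_rot":[0,0,0],"hand":0.5},{"slide":[0,-145,97],"delta_rot":[0,0,0],"hand":0.5},{"slide":[0,-162,108],"delta_rot":[0,0,0],"hand":0.5},{"slide":[0,-170.4,114],"delta_rot":[0,0,0],"hand":0.5},{"slide":[0,-170.4,114],"delta_rot":[0,0,0],"hand":0.5},{"slide":[0,-170.4,114],"delta_rot":[0,0,0],"hand":0.5},{"slide":[0,-170.4,114],"delta_rot":[0,0,0],"hand":0.5}]'
python3 - <<'E'
from h import *
from station import ctrl
plan(.5465,.3136,.042,21.2)
s,W=wcloud()
cv2.imwrite("pics/w5.png",s["frame"][:,:,::-1])
rects(W,.08,.1,(.5444,.310),.09)
rects(W,.02,.03,(.5444,.310),.12)
rects(W,.21,.24,(.5444,.310),.09)
rects(W,.003,.009,(.5444,.310),.12)
s=ctrl.snapshot("top");P=cloud(s);print("top")
rects(P,.2,.24,(.5444,.31),.06,10);rects(P,.075,.1,(.544,.31),.06,10)
E
```

```text
t: 15.4
eef_pos: [0.5466, 0.313, 0.1844]
tool_rot: [-1.473, 1.014, 1.473]
ft_force: [-0.8, -0.6, -1.7]
opening: 0.722
slide [ 1.424e+02 -1.000e-01  6.000e-01] drot [ 3.595e+01 -1.000e-02  0.000e+00] q6 est +- 2.74 yaw0 -159.1
slide [ 1.424e+02 -1.000e-01  6.000e-01] drot [-0.05 -0.   -0.  ] q6 est +- -0.4 yaw0 -159.1
t 15.4 p [0.5466 0.313  0.1844] f [-0.84 -0.57 -1.73] open 0.722 q [ 0.77  0.43  0.24 -0.   -1.38 -0.4 ]
(0.08, 0.1) [274, 161, 83, 12, 962] c [557.5 285.7] size [65.   7.9] ang 21.1 z 0.0891
(0.02, 0.03) [264, 114, 103, 24, 2310] c [567.5 259.9] size [100.4  22.8] ang 20.9 z 0.0256
(0.02, 0.03) [282, 149, 67, 2, 126] c [558.9 282.4] size [64.5  0.6] ang 21.1 z 0.0267
(0.21, 0.24) [157, 246, 318, 107, 17993] c [546.8 312.7] size [124.6  47.3] ang 21.8 z 0.2281
(0.003, 0.009) [252, 107, 126, 114, 6972] c [551.5 301.5] size [131.2 123.3] ang 21.6 z 0.0054
top
(0.2, 0.24) [217, 203, 17, 30, 116] c [549.  295.1] size [97.3 18.4] ang 19.8 z 0.2264
(0.075, 0.1) [235, 207, 9, 18, 59] c [555.4 282. ] size [65.9  9.6] ang 22.1 z 0.0885
```

View pics/w5.png

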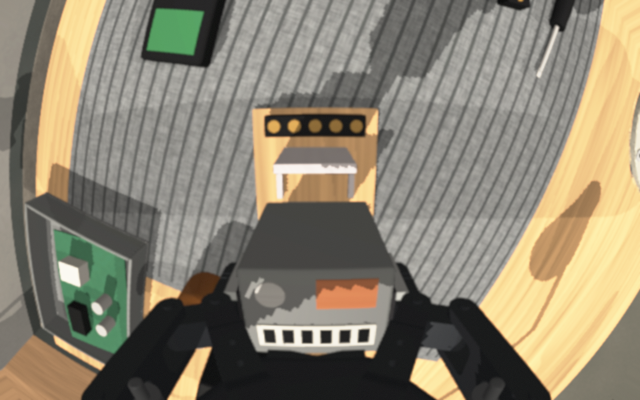

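The wrist view shows the held unit's dark side face at (315,235), with the bay's near cheek at (315,168) parallel to it and the lips on either side. Lowering to just above the cheeks, then checking again.

```bash
python3 -m pendant '[{"slide":[10,0,1],"delta_rot":[0,0,0],"hand":0.5},{"slide":[25,0,1],"delta_rot":[0,0,0],"hand":0.5},{"slide":[38,0,1],"delta_rot":[0,0,0],"hand":0.5},{"slide":[45,0,1],"delta_rot":[0,0,0],"hand":0.5},{"slide":[45,0,1],"delta_rot":[0,0,0],"hand":0.5},{"slide":[45,0,1],"delta_rot":[0,0,0],"hand":0.5},{"slide":[45,0,1],"delta_rot":[0,0,0],"hand":0.5}]'
python3 - <<'E'
from h import *
from station import ctrl
plan(.5466,.3138,.042,21.2)
s,W=wcloud()
cv2.imwrite("pics/w6.png",s["frame"][:,:,::-1])
rects(W,.083,.095,(.5444,.310),.09)
rects(W,.02,.03,(.5444,.310),.12)
rects(W,.003,.009,(.5444,.310),.12)
# top face of the unit by grey values away from the fingers
p=W[(abs(W[...,2]-.182)<.008)&(np.hypot(W[...,0]-.5466,W[...,1]-.3138)<.06)]
a=np.radians(21.1);q=(p[:,:2]-[.5466,.3138])@np.array([[np.cos(a),-np.sin(a)],[np.sin(a),np.cos(a)]])*1000
c=q[abs(q[:,0])<20];print(len(c),"bay-y extent of top",np.percentile(c[:,1],[0.5,99.5]),"z",np.median(p[:,2]))
# near side face
p=W[(W[...,2]>.11)&(W[...,2]<.165)&(np.hypot(W[...,0]-.5466,W[...,1]-.3138)<.06)]
q=(p[:,:2]-[.5466,.3138])@np.array([[np.cos(a),-np.sin(a)],[np.sin(a),np.cos(a)]])*1000
c=q[(abs(q[:,0])<25)&(q[:,1]<-15)];print(len(c),"side face y",np.percentile(c[:,1],[5,50,95]),"slope deg",np.degrees(np.polyfit(c[:,0],c[:,1],1)[0]),"x extent",np.percentile(q[q[:,1]<-15][:,0],[1,99]))
E
```

```text
t: 16.2
eef_pos: [0.5472, 0.3151, 0.1401]
tool_rot: [-1.474, 1.012, 1.472]
ft_force: [0.1, 0.1, -2.4]
opening: 0.72
slide [98.1  1.2 -1. ] drot [ 3.595e+01  3.000e-02 -0.000e+00] q6 est +- 2.74 yaw0 -159.0
slide [98.1  1.2 -1. ] drot [-0.05  0.    0.02] q6 est +- -0.4 yaw0 -159.0
t 16.2 p [0.5472 0.3151 0.1401] f [ 0.08  0.07 -2.37] open 0.72 q [ 0.77  0.45  0.16  0.   -1.28 -0.4 ]
(0.083, 0.095) [266, 173, 101, 15, 1442] c [557.9 286.5] size [65.8  9.4] ang 21.3 z 0.0892
(0.02, 0.03) [257, 115, 120, 27, 3132] c [567.6 260.3] size [100.2  22.5] ang 21.1 z 0.0256
(0.02, 0.03) [277, 155, 78, 4, 154] c [559.5 282.9] size [64.6  1.2] ang 21.2 z 0.0253
(0.003, 0.009) [244, 107, 145, 128, 6231] c [551.8 301.4] size [131.2 122.6] ang 21.0 z 0.0054
(0.003, 0.009) [280, 187, 75, 16, 1032] c [544.5 320. ] size [69.7 14.8] ang 22.4 z 0.0053
9289 bay-y extent of top [-22.07711574  22.52913435] z 0.1838130104505191
4332 side face y [-21.97774548 -21.44758897 -20.90967522] slope deg 0.4954887446725829 x extent [-28.85739154  30.44795765]
```

The unit is centred over the bay to within about 1 mm and 0.5 deg. Lowering in.

```bash
python3 -m pendant '[{"slide":[10,0,-0.4],"delta_rot":[0,0,0],"hand":0.5},{"slide":[18,0,-0.4],"delta_rot":[0,0,0],"hand":0.5},{"slide":[26,0,-0.4],"delta_rot":[0,0,0],"hand":0.5},{"slide":[34,0,-0.4],"delta_rot":[0,0,0],"hand":0.5},{"slide":[42,0,-0.4],"delta_rot":[0,0,0],"hand":0.5},{"slide":[48,0,-0.4],"delta_rot":[0,0,0],"hand":0.5}]'
```

```text
t: 16.85
eef_pos: [0.5467, 0.3142, 0.0902]
tool_rot: [-1.473, 1.015, 1.474]
ft_force: [0.0, -0.1, -2.6]
opening: 0.722
```

```bash
python3 -m pendant '[{"slide":[8,0,0],"delta_rot":[0,0,0],"hand":0.5},{"slide":[16,0,0],"delta_rot":[0,0,0],"hand":0.5},{"slide":[24,0,0],"delta_rot":[0,0,0],"hand":0.5},{"slide":[32,0,0],"delta_rot":[0,0,0],"hand":0.5},{"slide":[38,0,0],"delta_rot":[0,0,0],"hand":0.5},{"slide":[43,0,0],"delta_rot":[0,0,0],"hand":0.5},{"slide":[46,0,0],"delta_rot":[0,0,0],"hand":0.5},{"slide":[46,0,0],"delta_rot":[0,0,0],"hand":0.5}]'
```

```text
t: 17.65
eef_pos: [0.5468, 0.3144, 0.0448]
tool_rot: [-1.473, 1.014, 1.474]
ft_force: [0.4, 0.4, -1.7]
opening: 0.718
```

No side contact. Now the last millimetres.

```bash
python3 -m pendant '[{"slide":[1,0,0],"delta_rot":[0,0,0],"hand":0.5},{"slide":[2,0,0],"delta_rot":[0,0,0],"hand":0.5},{"slide":[3,0,0],"delta_rot":[0,0,0],"hand":0.5},{"slide":[4,0,0],"delta_rot":[0,0,0],"hand":0.5},{"slide":[4,0,0],"delta_rot":[0,0,0],"hand":0.5}]'
```

```text
t: 18.15
eef_pos: [0.547, 0.3145, 0.0419]
tool_rot: [-1.474, 1.013, 1.473]
ft_force: [-1.5, -0.3, 1.7]
opening: 0.718
```

```bash
python3 -m pendant '[{"slide":[0,0,0],"delta_rot":[0,0,0],"hand":0.75},{"slide":[0,0,0],"delta_rot":[0,0,0],"hand":0.85},{"slide":[0,0,0],"delta_rot":[0,0,0],"hand":1},{"slide":[0,0,0],"delta_rot":[0,0,0],"hand":1},{"slide":[0,0,0],"delta_rot":[0,0,0],"hand":1},{"slide":[-15,0,0],"delta_rot":[0,0,0],"hand":1},{"slide":[-45,0,0],"delta_rot":[0,0,0],"hand":1},{"slide":[-85,0,0],"delta_rot":[0,0,0],"hand":1},{"slide":[-130,0,0],"delta_rot":[0,0,0],"hand":1},{"slide":[-180,0,0],"delta_rot":[0,0,0],"hand":1},{"slide":[-180,0,0],"delta_rot":[0,0,0],"hand":1},{"slide":[-180,0,0],"delta_rot":[0,0,0],"hand":1}]'
python3 - <<'E'
from h import *
from station import ctrl
s,W=wcloud()
cv2.imwrite("pics/w7.png",s["frame"][:,:,::-1])
c=np.array([.5468,.3144]);a=np.radians(21.1);A=np.array([[np.cos(a),-np.sin(a)],[np.sin(a),np.cos(a)]])
rects(W,.0875,.095,c,.06)
rects(W,.08,.0875,c,.06)
rects(W,.02,.03,c,.09)
rects(W,.09,.12,(.5035,.0171),.03,20)
plan(.47,.02,.222,-105)
E
```

```text
t: 19.35
eef_pos: [0.5474, 0.315, 0.2229]
tool_rot: [-1.473, 1.01, 1.472]
ft_force: [0.5, -0.4, -0.6]
opening: 1.003
(0.0875, 0.095) [281, 152, 73, 9, 596] c [557.6 285.7] size [65.6  7.7] ang 20.7 z 0.0893
(0.0875, 0.095) [283, 214, 69, 8, 497] c [536.  341.9] size [66.   7.6] ang 21.0 z 0.0893
(0.08, 0.0875) [282, 151, 71, 3, 125] c [559.  282.8] size [64.4  1.7] ang 21.0 z 0.084
(0.08, 0.0875) [283, 163, 69, 52, 3172] c [546.  316.2] size [65.8 50.3] ang 21.4 z 0.0855
(0.02, 0.03) [271, 110, 92, 22, 1830] c [568.  260.3] size [100.3  22.9] ang 20.9 z 0.0255
(0.02, 0.03) [276, 210, 83, 18, 671] c [526. 368.] size [98.8 21.7] ang 20.9 z 0.0255
slide [  -1.1  176.9 -247.7] drot [-1.081e+01  1.000e-02  0.000e+00] q6 est +- 1.02 yaw0 -159.1
slide [  -1.1  176.9 -247.7] drot [ 2.519e+01  0.000e+00 -1.000e-02] q6 est +- -2.12 yaw0 -159.1
t 19.4 p [0.5467 0.3145 0.221 ] f [-0.2  -0.02 -0.9 ] open 1.003 q [ 0.77  0.42  0.32 -0.   -1.47 -0.4 ]
```

View pics/w7.png

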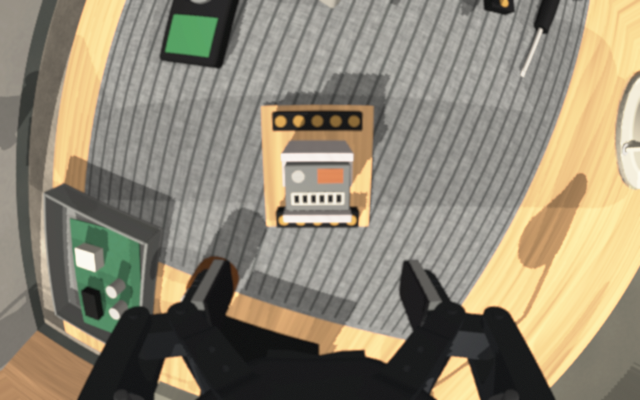

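The wrist view shows the unit seated at (318,185), between the white cheek tops at (318,157) and (317,217). Its top measures 85.5 mm, so it is on the floor. Going to the lever knob.

```bash
python3 -m pendant '[{"slide":[0,20,-25],"delta_rot":[0,0,0],"hand":0.6},{"slide":[0,45,-65],"delta_rot":[-1.5,0,0],"hand":0.6},{"slide":[0,75,-105],"delta_rot":[-3,0,0],"hand":0.6},{"slide":[0,105,-145],"delta_rot":[-4.5,0,0],"hand":0.6},{"slide":[0,135,-185],"delta_rot":[-6,0,0],"hand":0.6},{"slide":[0,160,-220],"delta_rot":[-7.5,0,0],"hand":0.6},{"slide":[0,177,-248],"delta_rot":[-9,0,0],"hand":0.6},{"slide":[0,177,-248],"delta_rot":[-10.5,0,0],"hand":0.6},{"slide":[0,177,-248],"delta_rot":[-10.8,0,0],"hand":0.6},{"slide":[0,177,-248],"delta_rot":[-10.8,0,0],"hand":0.6},{"slide":[0,177,-248],"delta_rot":[-10.8,0,0],"hand":0.6}]'
python3 - <<'E'
from h import *
s,W=wcloud()
cv2.imwrite("pics/w8.png",s["frame"][:,:,::-1])
rects(W,.085,.125,(.505,.02),.035,20)
rects(W,.098,.125,(.505,.02),.035,20)
rects(W,.055,.066,(.627,.031),.12)
rects(W,.074,.085,(.6,.04),.08,20)
plan(.5055,.0205,.076,75)
E
```

```text
t: 20.5
eef_pos: [0.4702, 0.0201, 0.2206]
tool_rot: [-2.079, 0.277, 2.082]
ft_force: [0.1, -0.7, 0.1]
opening: 0.599
(0.085, 0.125) [289, 115, 32, 56, 1105] c [515.7  16.6] size [26.8 47.6] ang 68.6 z 0.1021
(0.098, 0.125) [290, 139, 30, 32, 715] c [506.2  20.7] size [25.1 27.3] ang 75.1 z 0.1046
(0.055, 0.066) [179, 0, 169, 94, 12736] c [623.4  35.4] size [170.3 102.2] ang 74.5 z 0.061
(0.074, 0.085) [192, 53, 35, 35, 933] c [606.4  86.8] size [33.1 33.3] ang 79.3 z 0.0793
(0.074, 0.085) [279, 53, 10, 24, 210] c [588.9  18.5] size [ 8.5 21.9] ang 74.4 z 0.077
(0.074, 0.085) [322, 53, 8, 24, 185] c [578.6 -18. ] size [ 6.4 21.6] ang 75.1 z 0.0774
(0.074, 0.085) [298, 65, 14, 50, 473] c [561.4   6.2] size [11.7 45.1] ang 75.1 z 0.0797
slide [144.7  -9.6 -34. ] drot [ 3.598e+01 -1.000e-02 -2.000e-02] q6 est +- -2.21 yaw0 -105.1
slide [144.7  -9.6 -34. ] drot [-0.02  0.01 -0.01] q6 est +- 0.93 yaw0 -105.1
t 20.55 p [0.4703 0.0201 0.2207] f [-0.43  0.51  0.23] open 0.599 q [ 0.38  0.1  -0.11 -0.   -1.36  0.93]
```

View pics/w8.png

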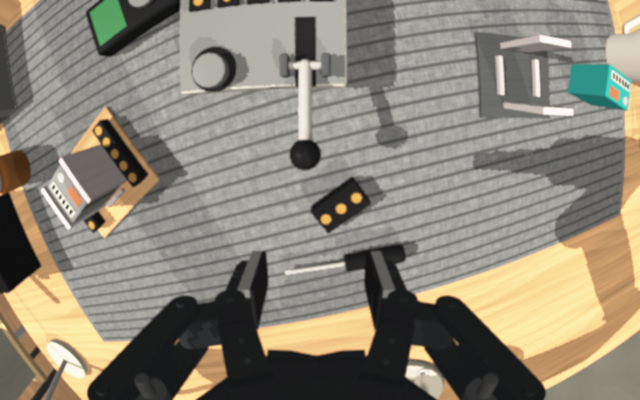

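The wrist view shows the dropped knob at (305,155), measured at (506,21) mm as predicted, and the unit still in the bay at (95,185). Descending and gripping the knob.

```bash
python3 -m pendant '[{"slide":[20,-10,-25],"delta_rot":[0,0,0],"hand":0.6},{"slide":[55,-10,-35],"delta_rot":[0,0,0],"hand":0.6},{"slide":[90,-10,-35],"delta_rot":[0,0,0],"hand":0.6},{"slide":[120,-10,-35],"delta_rot":[0,0,0],"hand":0.6},{"slide":[140,-10,-35],"delta_rot":[0,0,0],"hand":0.6},{"slide":[147,-10,-35],"delta_rot":[0,0,0],"hand":0.6},{"slide":[147,-10,-35],"delta_rot":[0,0,0],"hand":0.6},{"slide":[147,-10,-35],"delta_rot":[0,0,0],"hand":0.3},{"slide":[147,-10,-35],"delta_rot":[0,0,0],"hand":0.2},{"slide":[147,-10,-35],"delta_rot":[0,0,0],"hand":0.2},{"slide":[147,-10,-35],"delta_rot":[0,0,0],"hand":0.2},{"slide":[147,-10,-35],"delta_rot":[0,0,0],"hand":0.2}]' 25
python3 - <<'E'
from h import *
plan(.506,.0205,.073,75)
for t in np.arange(1.45,-.01,-.145):
    e=np.pi/2+.2-t  # elevation above the front level
    r=lambda t:(85*np.sin(.2-t),85*np.cos(.2-t))
    x,z=r(t);x0,z0=r(1.45);print(round(t,2),"slide x",round(-(z-z0),1),"slide z",round(-(x-x0),1))
E
```

```text
t: 21.75
eef_pos: [0.5076, 0.02, 0.0757]
tool_rot: [-2.084, 0.274, 2.079]
ft_force: [-0.2, -1.6, 6.6]
opening: 0.312
slide [ 2.7 -0.1  1.7] drot [3.599e+01 1.000e-02 4.000e-02] q6 est +- -2.18 yaw0 -105.0
slide [ 2.7 -0.1  1.7] drot [-0.01 -0.03  0.01] q6 est +- 0.96 yaw0 -105.0
t 21.75 p [0.5076 0.02   0.0757] f [-0.25 -1.64  6.58] open 0.312 q [ 0.35  0.28 -0.28  0.   -1.01  0.96]
1.45 slide x -0.0 slide z -0.0
1.3 slide x -11.4 slide z -4.7
1.16 slide x -21.9 slide z -11.0
1.01 slide x -31.5 slide z -18.8
0.87 slide x -39.8 slide z -27.9
0.72 slide x -46.8 slide z -38.1
0.58 slide x -52.1 slide z -49.1
0.43 slide x -55.9 slide z -60.9
0.29 slide x -57.9 slide z -73.0
0.14 slide x -58.1 slide z -85.3
-0.0 slide x -56.5 slide z -97.6
```

```bash
python3 -m pendant '[{"slide":[-11.4,0,-4.7],"delta_rot":[0,0,0],"hand":0.2},{"slide":[-21.9,0,-11],"delta_rot":[0,0,0],"hand":0.2},{"slide":[-31.5,0,-18.8],"delta_rot":[0,0,0],"hand":0.2},{"slide":[-39.8,0,-27.9],"delta_rot":[0,0,0],"hand":0.2},{"slide":[-46.8,0,-38.1],"delta_rot":[0,0,0],"hand":0.2},{"slide":[-52.1,0,-49.1],"delta_rot":[0,0,0],"hand":0.2},{"slide":[-55.9,0,-60.9],"delta_rot":[0,0,0],"hand":0.2},{"slide":[-57.9,0,-73],"delta_rot":[0,0,0],"hand":0.2},{"slide":[-58.1,0,-85],"delta_rot":[0,0,0],"hand":0.2},{"slide":[-57,0,-93],"delta_rot":[0,0,0],"hand":0.2},{"slide":[-57,0,-95],"delta_rot":[0,0,0],"hand":0.2},{"slide":[-57,0,-95],"delta_rot":[0,0,0],"hand":0.2}]'
python3 - <<'E'
from h import *
from station import ctrl
plan(.60,-.005,.13,75)
s=ctrl.snapshot("side");P=cloud(s)
m=(np.linalg.norm(P-[.5035,.0171,.095],axis=-1)<.03);print("dropped knob pts",m.sum())
cv2.imwrite("pics/s9.png",cv2.resize(s["frame"][130:290,210:450],None,fx=3,fy=3,interpolation=cv2.INTER_CUBIC)[:,:,::-1])
E
```

```text
t: 22.95
eef_pos: [0.5991, -0.0043, 0.1319]
tool_rot: [-2.083, 0.274, 2.079]
ft_force: [-0.7, 0.6, 4.2]
opening: 0.306
slide [ 1.9  0.4 -1. ] drot [3.599e+01 2.000e-02 3.000e-02] q6 est +- -2.08 yaw0 -105.0
slide [ 1.9  0.4 -1. ] drot [-0.01 -0.02  0.01] q6 est +- 1.06 yaw0 -105.0
t 22.95 p [ 0.5991 -0.0043  0.1319] f [-0.72  0.6   4.18] open 0.306 q [ 0.25  0.4   0.05 -0.   -1.23  1.05]
dropped knob pts 0
```

View pics/s9.png

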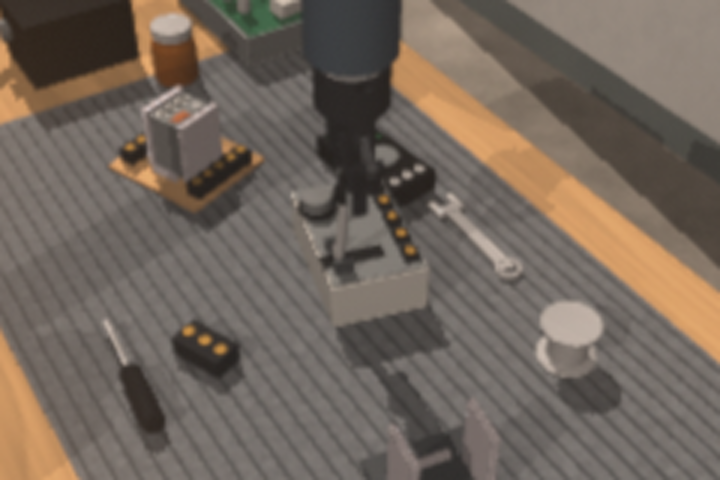

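The side crop shows the lever upright in the fingers at (345,235), leaning back, and the unit in the bay at (180,135). Releasing and rising straight up.

```bash
python3 -m pendant '[{"slide":[0,0,0],"delta_rot":[0,0,0],"hand":0.5},{"slide":[0,0,0],"delta_rot":[0,0,0],"hand":0.6},{"slide":[0,0,0],"delta_rot":[0,0,0],"hand":0.6},{"slide":[0,0,0],"delta_rot":[0,0,0],"hand":0.6},{"slide":[-20,0,0],"delta_rot":[0,0,0],"hand":0.6},{"slide":[-50,0,0],"delta_rot":[0,0,0],"hand":0.6},{"slide":[-90,0,0],"delta_rot":[0,0,0],"hand":0.6},{"slide":[-120,0,0],"delta_rot":[0,0,0],"hand":0.6},{"slide":[-120,0,0],"delta_rot":[0,0,0],"hand":0.6},{"slide":[-120,0,30],"delta_rot":[0,0,0],"hand":0.6},{"slide":[-120,0,70],"delta_rot":[0,0,0],"hand":0.6},{"slide":[-120,0,100],"delta_rot":[0,0,0],"hand":0.6}]'; python3 -m pendant '[{"slide":[0,0,0],"delta_rot":[0,0,0],"hand":0.6},{"slide":[0,0,0],"delta_rot":[0,0,0],"hand":0.6},{"slide":[0,0,0],"delta_rot":[0,0,0],"hand":0.6}]'
python3 - <<'E'
from h import *
from station import ctrl
s,W=wcloud()
cv2.imwrite("pics/w10.png",s["frame"][:,:,::-1])
print("knob");rects(W,.15,.18,(.6,-.005),.05,20)
print("button");rects(W,.072,.085,(.6064,.0868),.025,20)
print("unit");rects(W,.08,.0875,(.547,.314),.05)
s=ctrl.snapshot("top");T=cloud(s);rects(T,.075,.1,(.5444,.31),.05,20);rects(T,.14,.18,(.598,-.008),.03,10)
E
```

```text
t: 24.2
eef_pos: [0.5, 0.0216, 0.2504]
tool_rot: [-2.08, 0.275, 2.083]
ft_force: [-0.0, -0.5, 0.6]
opening: 0.6
t: 24.5
eef_pos: [0.5023, 0.0214, 0.2508]
tool_rot: [-2.081, 0.275, 2.082]
ft_force: [-0.1, -0.7, -0.4]
opening: 0.604
knob
(0.15, 0.18) [298, 59, 36, 35, 1000] c [599.6  -4.2] size [26.6 26.5] ang 74.6 z 0.1608
button
(0.072, 0.085) [213, 84, 32, 33, 793] c [606.7  86.6] size [33.1 32.6] ang 57.2 z 0.0793
unit
(0.08, 0.0875) [87, 173, 32, 44, 193] c [558.5 282.3] size [65.8  8.2] ang 15.4 z 0.0836
(0.08, 0.0875) [69, 181, 43, 58, 1162] c [544.5 316. ] size [66.5 53.7] ang 18.6 z 0.0855
(0.075, 0.1) [220, 207, 25, 24, 351] c [544.6 310.1] size [65.9 69.3] ang 21.7 z 0.0865
(0.14, 0.18) [318, 199, 8, 8, 52] c [598.   -8.1] size [23.6 23.9] ang 89.3 z 0.1607
```

View pics/w10.png

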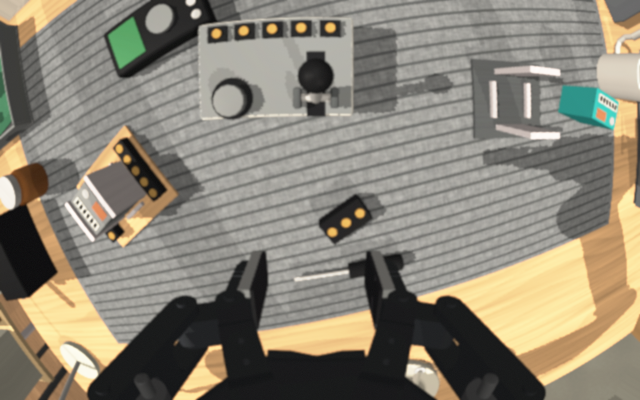

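The knob is up at (315,75), in exactly its starting place on the top camera. The button is released and the unit stands in the bay at (110,195). Handing in.

```bash
python3 -c "
from station import ctrl
print(ctrl.finish_job())"
```

```text
the job is handed in; nothing more can be done
None
```

I finished all the steps and handed the job in at about 24.5 s on the robot clock. The hand-in gives no verdict.

**What I did:** I pressed the test button fully home and took the hand off, and the lever dropped. I moved the unit from its dock to the left mat patch, regrasped it on its 62 mm faces and lowered it into the bay until the force reading showed contact. After letting go, I lifted the lever by its knob and released it close to its rear stop.

**Last checks:**
- **Lever:** the knob was back at its starting place, (598.0, -8.1) mm in the top camera, with its top at 160.7 mm.
- **Button:** the cap top was at 79.3 mm, so it is released.
- **Unit:** its top was at 85.5 mm, so it is on the bay floor. It stands between the cheeks, as far as the views could tell within about 2 mm of the bay's centre.
- **Other things:** none looked moved in the last pictures, but I did not measure them one by one. The hand was clear of everything.

**Disagreement:** the wrist and top cameras differed by 2 to 4 mm. I went by the wrist camera close up, and the force readings showed no side contact on the way into the bay. The last wrist outline of the unit was blurred by the cheeks, so it was no use for fine centring.

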